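# Sweep the loose jar lids into the crumb pan

## Task

Sweep the three loose jar lids across the worktop and through the open front of the crumb pan, until each lies flat and wholly on the pan's floor, and then leave the pan clear. Push the lids along with the fingertips only, one after the other or together: do not pick any of them up. Leave the tin, the timer and the teaspoon where they are.

Things in the scene. Friction and masses are not known exactly. Their poses are not given: they have to be found in the camera images.
- lid_0: loose brass-coloured screw lid of a jar lying flat, top up: round, 44 mm diameter, 16 mm tall, about 30 g. Origin: centre of its underside (on the worktop z = 0), z up; its yaw means nothing.
- lid_1: loose brass-coloured screw lid of a jar lying flat, top up: round, 44 mm diameter, 16 mm tall, about 30 g. Origin: centre of its underside (on the worktop z = 0), z up; its yaw means nothing.
- lid_2: loose brass-coloured screw lid of a jar lying flat, top up: round, 44 mm diameter, 16 mm tall, about 30 g. Origin: centre of its underside (on the worktop z = 0), z up; its yaw means nothing.
- crumb_pan: low aluminium crumb pan fixed to the worktop at the robot's right: walls on three sides, open mouth on its -x side, facing roughly to +y (the robot's left, up to 25 degrees askew). Origin: centre of its underside; x runs from mouth to back wall, z up. Walls 4 mm thick, 27 mm tall with their rolled rim. A wire-loop handle behind the back wall reaches to x = +150 mm, 24 mm high.
- pan_in (a point): centre of the pan's flat inner floor, 2 mm above the worktop; axes as the pan's (x from mouth to back wall). Floor: x -60 (mouth) to +60 mm (back wall), y -75 to +75 mm. A lid is wholly on the floor when its centre is at x > -38 mm.
- pan_lip (a point): middle of the front edge of the pan's thin lip, on the worktop, at x = -86 mm of the pan; from here the lip slopes up over 26 mm to the floor, 2 mm high, 158 mm wide. Axes as the pan's.
- food_tin: food tin that must stay: upright cylinder, 75 mm diameter, 58 mm tall; origin: centre of its underside.
- timer: round kitchen timer that must stay: 67 mm diameter, 66 mm tall, at the back of the worktop; origin: centre of its underside. Behind it wall cabinets with handles hang from z = 0.45 m up, beyond x = 0.57 m, and a microwave hangs at that height over the range on the left: keep the wrist and forearm clear of them.
- teaspoon: teaspoon lying along the front edge of the worktop, must stay: 130 x 27 x 11 mm, long axis is its x; origin: centre of its underside.
Not all that is in view belongs to the job. Leave any grey look-alike of the lid_1 alone.

How it is judged:
By the outcome, as a careful person would: the job done as asked, in the order asked, and still so for the second after the job is handed in, with the robot touching nothing.
It also fails if it takes over 64 s, if anything falls off the work surface, if the arm or the gripper's body presses on something with over 40 N, if the wrist force passes 120 N, or if a joint passes its speed limit or range.

## Robot

A 6-joint arm with a two-finger parallel gripper is mounted at the origin on a cart in front of the work surface, level with it; the furniture and walls round the work are solid. World frame = base frame: x ahead of the robot, y to its left, z up, the work surface at z = 0. Lengths are in m, angles in rad, forces in N, time in s.
With the tool pointing down it reaches from about 0.4 to 0.825 m from the base axis. Payload 7 kg.
Tool frame: the origin (TCP) lies on the centre line of the jaws, within the pads' length; the fingertips stand 14 mm ahead of it and the grasp point (between the pads) lies 5 mm behind it; z points along the fingers, y is the line along which they close (so a half turn about z gives the same grasp; the last joint's range is limited). The gripper opens to 88 mm and grips with 3 to 60 N. Pads are 19 mm wide; open, the fingers measure 130 mm over their backs; the gripper's body (78 mm by 193 mm) begins 47 mm behind the grasp point.
Start: joints at [-0.856, 0.359, 0.012, 0, -1.224, -0.288], TCP at [0.279, -0.614, 0.241] pointing down, gripper open.
Joint ranges: [-3.07, 3.07], [-1.43, 2.12], [-1.02, 1.25], [-3.03, 1.67], [-3.05, -0], [-3.03, 3.03]. Speed limits (rad/s): [2.39, 2.39, 3.01, 3.14, 3.14, 3.14].

## Interface

Orientations are given as [roll, pitch, yaw] about the fixed x, y, z axes, in that order (R = Rz(yaw) Ry(pitch) Rx(roll)).
In Python, from station import arm gives the robot as it stands.
- The arm moves only by the tool move_arm, never from a script. Its argument "rows" is a list of rows, each an object with "translation": the shift along the tool's x, y, z in cm, a list of three; "rot": the turn, a rotation vector about the tool's x, y, z in degrees, a list of three; "hand": the closure, from 0 (fully open) to 1 (shut). A call has 1 to 8 rows; each row is the pose to reach, as a shift and turn from the pose commanded when the call began, along the tool's axes at that moment; what a row does not reach only later rows make up. A row lasts 1/12 s, in which the tool goes at most 41.7 mm and 7.16 degrees, less where a joint would pass 70% of its speed; a pose out of reach is approached as far as the arm can. A call with a gripper value outside its range is refused whole. The fingers move at their own pace and stop on an object; "squeeze" is the grip in N (left out, the last holds). Time passes only in rows, so rows that repeat a pose let the fingers close. It gives the time, the measured TCP pose, the force, the opening and the grip force at its end, in the units of the state.
- arm.get_state(): the state, without advancing time (a new reading comes with each control period).
- arm.grab_frame(name): name is "scene" or "top" or "wrist"; returns (picture, depth): 384x512x3 uint8, red, green, blue; 384x512 float32, m along the optical axis (not along the pixel's ray), 0 where there is no reading.
- arm.camera_params(name): a dict with "vfov" (degrees; the focal length in pixels is half the picture's height over the tangent of half this angle, whatever the lens; pixels are square), "cx", "cy" (the principal point, pixels), "position" and "orientation" of the camera in the world; the wrist camera has in their place "tool_from_camera" (4x4, takes a point from camera to tool coordinates, whose origin is the TCP and whose axes are the flange's). Camera axes: x right, y down, z forward; pixel columns grow to the right and rows downward; lengths in m; the calibration is good to about 2 mm. A picture is of the moment at which its call begins: read the wrist's pose just before it. camera_params takes no time and is no camera call.
- arm.job_done(): hands the job in; it is judged then, once.
Trained networks look in the newest picture that a camera, given by its name, has taken for a name from the list of things; names that differ only in an ending like _2 or _b are one class to them, and where a whole thing is asked for, a point or a joint stands for the part that bears it (a point fixed in the world has none). Each returns a list of dicts, best first, with "p" (0 to 1); they miss things now and then, are a little off and sometimes report something else, mostly with a low value. They report only what shows in the picture. A call takes as long as a camera call. They do not tell look-alikes from the thing itself.
- arm.search_frame(label, camera): "point" ([x, y, z] in m, in the coordinates of the camera as it stood for that picture, good to about 4 mm: the middle of the surface that is visible of it).
- arm.pinpoint(label, camera): "point" ([x, y, z] in m, in the coordinates of the camera as it stood for that picture, good to about 4 mm: a listed point, or the origin of a listed thing).
The state is a dict: "t": time; "q": joint angles; "qd": joint speeds; "joint_efforts": joint torques, N m; "eef_pos": TCP position; "ee_rot": TCP orientation; "force": force on the tool from outside, world axes, zero at the start; "moment": the same for the moment, N m; "width": finger opening in m; "gripper_force": force on a finger pad.
Only numpy, scipy, OpenCV 4.12 (cv2) and the standard library are available. Lean on these libraries where they do the work, as an engineer would, in place of code of your own. Each camera call takes 0.05 s, during which the arm holds its last target. There are 200 camera calls.

## Working session

There is one attempt and no reset: what is moved stays moved. The work goes in short steps, Python scripts to look and compute and a tool call to move; the robot and the scene stay as the last step left them, time stands still between calls to the robot, and variables do not carry over. Pictures are saved under pics/ and viewed, at most 10 in all, crops included, and the job is handed in when it is done.

Besides the shell and the picture viewer there is one more tool, called as name(argument=value, ...) on one line, values as JSON. move_arm: Moves the arm, as the interface text tells. Its arguments: {"type":"object","properties":{"rows":{"type":"array","items":{"type":"object","properties":{"translation":{"type":"array","items":{"type":"number"}},"rot":{"type":"array","items":{"type":"number"}},"hand":{"type":"number"}}}},"squeeze":{"type":"number"}},"required":["rows"]}

```bash
mkdir -p pics
cat > h.py <<'E'
import numpy as np, cv2
from scipy.spatial.transform import Rotation as R
from station import arm
def cam(n):
    p=arm.camera_params(n)
    if n=="wrist":
        s=arm.get_state(); T=np.eye(4); T[:3,:3]=rot(s["ee_rot"]); T[:3,3]=s["eef_pos"]
        return p, T@np.array(p["tool_from_camera"])
    T=np.eye(4); o=np.array(p["orientation"]); T[:3,:3]=o if o.shape==(3,3) else rot(o); T[:3,3]=p["position"]
    return p,T
def rot(o):
    o=np.array(o)
    return o if o.shape==(3,3) else (R.from_quat(o) if o.size==4 else R.from_euler("xyz",o)).as_matrix()
def w(T,pt): return (T[:3,:3]@np.array(pt)+T[:3,3])
def pix(p,T,P):
    f=192/np.tan(np.radians(p["vfov"])/2); c=T[:3,:3].T@(np.array(P)-T[:3,3]); return [round(p["cx"]+f*c[0]/c[2]),round(p["cy"]+f*c[1]/c[2])]
E
python3 - <<'E'
from h import *
print(arm.get_state())
ims=[]
for n in ["scene","top","wrist"]:
    p,T=cam(n); print(n,{k:v for k,v in p.items() if k!="tool_from_camera"})
    im,d=arm.grab_frame(n); cv2.imwrite(f"pics/{n}0.png",im[:,:,::-1]); np.save(f"pics/{n}d.npy",d)
    if n=="wrist": print(T.round(3).tolist())
    for l in ["lid_0","crumb_pan","pan_in","pan_lip","food_tin","timer","teaspoon"]:
        for r in arm.pinpoint(l,n)[:5]:
            P=w(T,r["point"]); print(" ",l,round(r["p"],2),P.round(3).tolist(),pix(p,T,P))
E
```

```text
{'t': 0.0, 'q': array([-8.55918037e-01,  3.59391640e-01,  1.10658654e-02, -3.58517241e-04,
       -1.22412046e+00, -2.88086419e-01]), 'qd': array([-0.00051755,  0.00073656,  0.00165694,  0.00044196,  0.00076113,
        0.00123158]), 'joint_efforts': array([ 5.87777195e-04, -5.82728219e+01,  2.93044764e+01,  6.99717119e+00,
        6.77403106e-03, -1.44848550e-04]), 'eef_pos': array([ 0.27919214, -0.614035  ,  0.23962115]), 'ee_rot': array([ 3.13991498e+00, -1.45674484e-04, -2.71492275e+00]), 'force': array([ 0.47552093, -0.13185256,  0.49669699]), 'moment': array([-0.02478841, -0.02633847,  0.01181726]), 'gripper_force': 0.0, 'width': 0.08767608248878184}
scene {'vfov': 42.99052296006683, 'cx': 259.92051398726977, 'cy': 193.80255513526927, 'position': array([ 0.03170009, -0.54606443,  0.76885324]), 'orientation': array([-2.44234816, -0.00389465, -0.81490541])}
  lid_0 0.94 [0.442, -0.157, -0.001] [258, 226]
  lid_0 0.8 [0.436, 0.087, -0.002] [174, 165]
  lid_0 0.75 [0.52, -0.218, 0.002] [307, 219]
  lid_0 0.66 [0.464, -0.04, 0.002] [224, 187]
  crumb_pan 0.7 [0.412, -0.367, -0.004] 
[... 636 characters left out ...]
 [265, 206]
  crumb_pan 0.76 [0.417, -0.362, -0.001] [351, 215]
  pan_in 0.76 [0.412, -0.365, 0.002] [353, 217]
  pan_lip 0.66 [0.413, -0.366, -0.003] [353, 217]
  pan_lip 0.62 [0.399, -0.278, -0.0] [316, 223]
  food_tin 0.79 [0.565, -0.026, -0.001] [209, 156]
  timer 0.77 [0.617, -0.147, 0.001] [259, 133]
  timer 0.59 [0.467, -0.038, -0.005] [215, 197]
  teaspoon 0.87 [0.367, -0.038, 0.001] [216, 239]
wrist {'vfov': 64.62508544012198, 'cx': 254.112176521566, 'cy': 192.9084002871458}
[[-0.414, 0.873, 0.256, 0.212], [0.91, 0.397, 0.117, -0.646], [0.0, 0.281, -0.96, 0.385], [0.0, 0.0, 0.0, 1.0]]
  crumb_pan 0.64 [0.417, -0.367, -0.001] [366, 314]
  pan_in 0.72 [0.414, -0.364, 0.008] [371, 317]
```

Run:
```python
import cv2
a=cv2.imread("pics/top0.png")[90:290,120:420]; cv2.imwrite("pics/topc.png",cv2.resize(a,None,fx=2.6,fy=2.6,interpolation=cv2.INTER_CUBIC))
```

```text
(no output)
```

View pics/scene0.png

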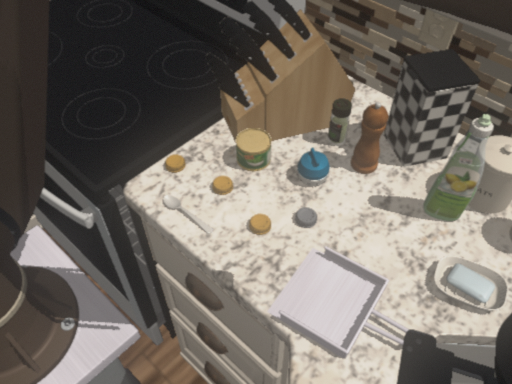

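View pics/topc.png

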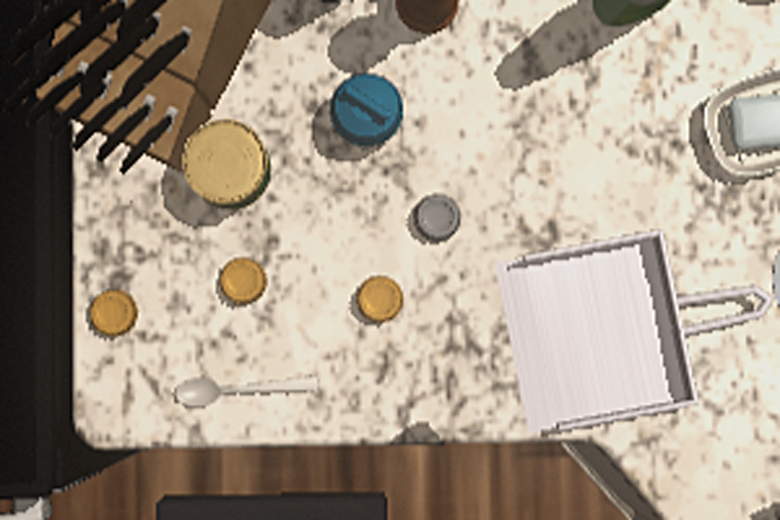

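The crop of the top view shows three brass lids, at crop pixels (113,312), (242,280) and (380,299). The grey look-alike is at (436,218), which is scene pixel (307,219), so it stays. The pan is at (600,340) with its mouth to the left. Next I check heights, refine the poses and look for obstacles near the leftmost lid.

Run:
```python
from h import *
for n in ["top","scene"]:
    p,T=cam(n); d=np.load(f"pics/{n}d.npy"); im=cv2.imread(f"pics/{n}0.png")
    f=192/np.tan(np.radians(p["vfov"])/2); v,u=np.mgrid[:384,:512]
    P=np.stack([(u-p["cx"])/f*d,(v-p["cy"])/f*d,d],-1)@T[:3,:3].T+T[:3,3]; P[d==0]=np.nan
    hsv=cv2.cvtColor(im,cv2.COLOR_BGR2HSV)
    for c in [(.465,-.036),(.437,.088),(.4425,-.157)]:
        m=(np.hypot(P[...,0]-c[0],P[...,1]-c[1])<.035)&(P[...,2]>.009)&(P[...,2]<.03)
        q=P[m]; print(n,c,m.sum(),((q.max(0)+q.min(0))/2).round(4),np.median(q,0).round(4))
    # height grid: max height, x rows, y cols
    print("max height mm; y cols from .26 to -.06 step .02")
    for x in np.arange(.60,.30,-.03):
        print("%.2f"%x,[int(1000*np.nanmax(np.r_[-.99,P[...,2][(abs(P[...,0]-x)<.015)&(abs(P[...,1]-y)<.01)]])) for y in np.arange(.26,-.07,-.02)])
    m=(P[...,2]>.015)&(P[...,2]<.04)&(P[...,1]<-.25)&(P[...,1]>-.46)&(P[...,0]>.3)&(P[...,0]<.52)
    q=P[m][:,:2]; print("pan wall rect",cv2.minAreaRect((q*1000).astype(np.float32)))
    m=(P[...,1]<.04)&(P[...,1]>-.12)&(P[...,0]>.33)&(P[...,0]<.4)&(P[...,2]>.0035)&(P[...,2]<.02); q=P[m]; print("spoon",q.min(0),q.max(0))
```

```text
top (0.465, -0.036) 238 [ 0.4656 -0.0334  0.0162] [ 0.4654 -0.0345  0.0147]
top (0.437, 0.088) 239 [0.4384 0.0857 0.0155] [0.4374 0.0844 0.0153]
top (0.4425, -0.157) 242 [ 0.4455 -0.1584  0.0149] [ 0.4462 -0.1593  0.0144]
max height mm; y cols from .26 to -.06 step .02
0.60 [14, 12, 481, 480, 481, 481, 662, 663, 254, 738, 737, 736, 735, 729, 731, 730, 728]
0.57 [11, 10, 12, 12, 481, 481, 661, 662, 180, 180, 180, 238, 160, 61, 60, 60, 61]
0.54 [14, 11, 507, 519, 567, 620, 660, 660, 6, 4, 172, 181, 5, 60, 60, 60, 58]
0.51 [12, 12, 502, 545, 583, 618, 651, 4, 5, 8, 6, 4, 6, 5, 6, 4, 5]
0.48 [12, 12, 11, 10, 12, 13, 9, 3, 6, 5, 6, 4, 5, 4, 23, 19, 16]
0.45 [13, 11, 11, 14, 11, 11, 11, 4, 20, 21, 21, 5, 4, 7, 20, 21, 17]
0.42 [12, 11, 13, 11, 12, 13, 9, 4, 21, 19, 19, 4, 6, 4, 5, 5, 4]
0.39 [12, 12, 12, 12, 11, 12, 10, 6, 6, 4, 5, 5, 7, 9, 7, 4, 6]
0.36 [11, 11, 12, 12, 11, 11, 10, 6, 5, 4, 4, 6, 10, 9, 13, 13, 12]
0.33 [12, 12, 12, 13, 11, 11, 9, 5, 7, 6, 4, 6, 5, 7, 5, 4, 3]
pan wall rect ((416.8032531738281, -381.6751403808594), (159.90570068359375, 163.39495849609375), 9.4593563079833
[... 541 characters left out ...]
, 12, 11, 9, 4, 3, 4, 175, 181, 4, 59, 60, 62, 61]
0.51 [11, 11, 12, 12, 11, 10, 10, 3, 5, 3, 5, 4, 4, 4, 3, 5, 5]
0.48 [12, 11, 12, 11, 11, 11, 9, 4, 6, 4, 5, 4, 4, 4, 18, 19, 20]
0.45 [11, 11, 11, 11, 11, 12, 7, 3, 19, 18, 20, 4, 4, 4, 21, 20, 19]
0.42 [11, 11, 12, 10, 12, 12, 9, 3, 19, 19, 18, 4, 4, 4, 6, 4, 4]
0.39 [11, 12, 12, 11, 11, 11, 8, 3, 4, 4, 4, 4, 6, 8, 3, 4, 4]
0.36 [10, 11, 12, 11, 12, 12, 9, 3, 5, 5, 4, 4, 9, 10, 13, 15, 13]
0.33 [12, 11, 11, 13, 12, 11, 9, 2, 3, 4, 4, 4, 4, 4, 4, 3, 4]
pan wall rect ((415.222900390625, -382.8585205078125), (160.8618927001953, 160.8347930908203), 9.60836124420166)
spoon [ 0.33009652 -0.11755819  0.00350637] [0.39941108 0.03488898 0.01534736]
```

move_arm(rows=[{"translation": [-2.5,2.7,0],"rot": [0,0,-6],"hand": 0.7},{"translation": [-5,5.4,0],"rot": [0,0,-12],"hand": 0.7},{"translation": [-7.5,8.1,0],"rot": [0,0,-18],"hand": 0.7},{"translation": [-10,10.8,0],"rot": [0,0,-24],"hand": 0.7},{"translation": [-12.5,13.5,0],"rot": [0,0,-30],"hand": 0.7},{"translation": [-15,16.2,0],"rot": [0,0,-36],"hand": 0.7},{"translation": [-17.5,18.9,0],"rot": [0,0,-42],"hand": 0.7},{"translation": [-20,21.6,0],"rot": [0,0,-48],"hand": 0.7}])

```text
t: 1.87
eef_pos: [0.3722, -0.3334, 0.2408]
ee_rot: [-3.141, -0.0, -1.872]
force: [0.9, -0.2, -0.3]
width: 0.04
gripper_force: 0.0
```

```bash
cat >> h.py <<'E'
def go(x,y,z,psi):
    "tool-frame shift (cm) and turn (deg) from the measured pose to TCP x,y,z with heading psi"
    s=arm.get_state(); M=rot(s["ee_rot"]); e=s["eef_pos"]
    G=R.from_euler("xyz",[np.pi,0,np.radians(psi)]).as_matrix()
    print("t",round(s["t"],2),"now",e.round(4),"psi",round(np.degrees(s["ee_rot"][2]),1),"w",round(s["width"],4),"F",s["force"].round(1))
    print("shift cm",(M.T@(np.array([x,y,z])-e)*100).round(2),"turn",R.from_matrix(M.T@G).as_rotvec(degrees=True).round(1))
E
python3 - <<'E'
from h import *
go(.447,-.119,.10,-94)
for n in ["top","scene"]:
    p,T=cam(n); d=np.load(f"pics/{n}d.npy")
    f=192/np.tan(np.radians(p["vfov"])/2); v,u=np.mgrid[:384,:512]
    P=np.stack([(u-p["cx"])/f*d,(v-p["cy"])/f*d,d],-1)@T[:3,:3].T+T[:3,3]; P[d==0]=9
    for y in np.arange(.13,-.02,-.02):
        q=P[(abs(P[...,1]-y)<.01)&(P[...,2]>.055)&(P[...,2]<.4)]; print(n,round(y,2),q[:,0].min().round(3))
E
```

```text
t 1.87 now [ 0.3722 -0.3334  0.2408] psi -107.3 w 0.04 F [ 0.9 -0.2 -0.3]
shift cm [-22.7   -0.77  14.08] turn [ -0.   -0.  -13.3]
top 0.13 0.119
top 0.11 0.138
top 0.09 0.155
top 0.07 0.172
top 0.05 0.187
top 0.03 0.205
top 0.01 0.222
top -0.01 0.532
scene 0.13 0.591
scene 0.11 0.573
scene 0.09 0.562
scene 0.07 0.16
scene 0.05 0.074
scene 0.03 0.074
scene 0.01 0.068
scene -0.01 0.065
```

move_arm(rows=[{"translation": [-3.8,-0.1,2],"rot": [0,0,-4],"hand": 0.7},{"translation": [-7.6,-0.2,4],"rot": [0,0,-8],"hand": 0.7},{"translation": [-11.4,-0.4,6],"rot": [0,0,-12],"hand": 0.7},{"translation": [-15,-0.5,8],"rot": [0,0,-13.3],"hand": 0.7},{"translation": [-18.5,-0.7,11],"rot": [0,0,-13.3],"hand": 0.7},{"translation": [-21.5,-0.8,14],"rot": [0,0,-13.3],"hand": 0.7},{"translation": [-22.7,-0.8,16],"rot": [0,0,-13.3],"hand": 0.7},{"translation": [-22.7,-0.8,17],"rot": [0,0,-13.3],"hand": 0.7}])

```text
t: 2.53
eef_pos: [0.4478, -0.1185, 0.068]
ee_rot: [3.139, -0.0, -1.642]
force: [0.2, -0.1, -0.1]
width: 0.0261
gripper_force: 0.0
```

Run:
```python
from h import *
p,T=cam("wrist"); im,d=arm.grab_frame("wrist"); cv2.imwrite("pics/w1.png",im[:,:,::-1])
for r in arm.pinpoint("lid_0","wrist")[:4]:
    P=w(T,r["point"]); print(round(r["p"],2),P.round(3),pix(p,T,P))
go(.447,-.119,.019,-94)
```

```text
0.91 [ 0.523 -0.209  0.001] [133, 89]
0.75 [ 0.467 -0.036  0.006] [240, 311]
0.67 [ 0.445 -0.159 -0.005] [256, 155]
t 2.63 now [ 0.447  -0.1203  0.0688] psi -94.1 w 0.0263 F [-0.1 -0.8  0.7]
shift cm [-0.13 -0.01  4.98] turn [ 0.2 -0.  -0.1]
```

move_arm(rows=[{"translation": [-0.1,0,3],"rot": [0,0,0],"hand": 0.7},{"translation": [-0.1,0,5],"rot": [0,0,0],"hand": 0.7},{"translation": [0.3,0,5],"rot": [0,0,0],"hand": 0.7},{"translation": [1,0,5],"rot": [0,0,0],"hand": 0.7},{"translation": [2,0,5],"rot": [0,0,0],"hand": 0.7},{"translation": [3.5,0,5],"rot": [0,0,0],"hand": 0.7},{"translation": [5,0,5],"rot": [0,0,0],"hand": 0.7},{"translation": [6.5,0,5],"rot": [0,0,0],"hand": 0.7}])

```text
t: 3.3
eef_pos: [0.4442, -0.1875, 0.0225]
ee_rot: [-3.138, 0.0, -1.645]
force: [0.9, 1.0, -1.0]
width: 0.0261
gripper_force: 0.1
```

Run:
```python
from h import *
go(.4292,-.369,.019,-94)
p,T=cam("wrist"); im,d=arm.grab_frame("wrist"); cv2.imwrite("pics/w2.png",im[:,:,::-1])
for r in arm.pinpoint("lid_0","wrist")[:4]:
    P=w(T,r["point"]); print(round(r["p"],2),P.round(3),pix(p,T,P))
```

```text
t 3.3 now [ 0.4442 -0.1875  0.0225] psi -94.3 w 0.0261 F [ 0.9  1.  -1. ]
shift cm [18.21  0.15  0.35] turn [-0.2  0.  -0.3]
0.67 [ 0.522 -0.209 -0.002] [124, 210]
0.64 [ 0.441 -0.213 -0.004] [259, 192]
```

View pics/w2.png

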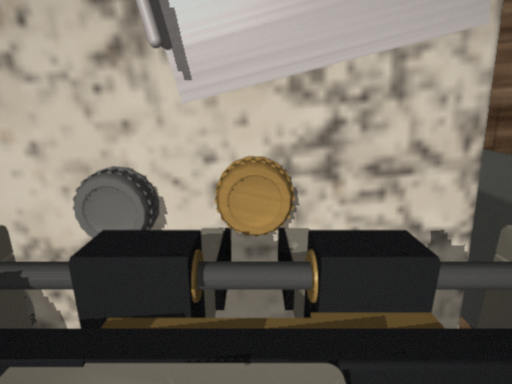

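The lid is seated between the fingertips at (256,195). The grey one at (117,205) is clear to the side, and the pan mouth is ahead. I keep pushing.

move_arm(rows=[{"translation": [1.5,0,0.2],"rot": [0,0,0],"hand": 0.7},{"translation": [3.2,0,0.2],"rot": [0,0,0],"hand": 0.7},{"translation": [5,0,0.2],"rot": [0,0,0],"hand": 0.7},{"translation": [6.8,0,0.2],"rot": [0,0,0],"hand": 0.7},{"translation": [8.4,0.1,0.2],"rot": [0,0,0],"hand": 0.7},{"translation": [10,0.1,0.2],"rot": [0,0,0],"hand": 0.7},{"translation": [11.6,0.1,0.2],"rot": [0,0,0],"hand": 0.7},{"translation": [13.2,0.1,0.2],"rot": [0,0,0],"hand": 0.7}])

```text
t: 4.07
eef_pos: [0.4329, -0.3188, 0.0202]
ee_rot: [-3.139, -0.001, -1.645]
force: [-0.5, -0.2, -0.3]
width: 0.0263
gripper_force: 0.1
```

move_arm(rows=[{"translation": [1.4,0,0],"rot": [0,0,0],"hand": 0.7},{"translation": [2.6,0,0],"rot": [0,0,0],"hand": 0.7},{"translation": [3.6,0,0],"rot": [0,0,0],"hand": 0.7},{"translation": [4.4,0,0],"rot": [0,0,0],"hand": 0.7},{"translation": [4.8,0,0],"rot": [0,0,0],"hand": 0.7},{"translation": [4.8,0,0],"rot": [0,0,0],"hand": 0.7},{"translation": [3.5,0,0],"rot": [0,0,0],"hand": 0.7},{"translation": [3,0,-2],"rot": [0,0,0],"hand": 0.7}])

```text
t: 4.73
eef_pos: [0.4277, -0.3449, 0.0355]
ee_rot: [3.135, 0.003, -1.646]
force: [0.4, 0.3, -0.5]
width: 0.0265
gripper_force: 0.0
```

Run:
```python
from h import *
p,T=cam("wrist"); im,d=arm.grab_frame("wrist"); cv2.imwrite("pics/w3.png",im[:,:,::-1])
for l in ["lid_0","pan_in"]:
  for r in arm.pinpoint(l,"wrist")[:4]:
    P=w(T,r["point"]); print(l,round(r["p"],2),P.round(3),pix(p,T,P))
# A: target pan (10,-30)
pi=np.array([.414,-.365]); ax=np.array([.165,-.986]); ay=np.array([.986,.165])
for nm,L,tg,off in [("A",[.464,-.035],[8,-32],.027),("B",[.437,.085],[-14,12],.0235)]:
    g=pi+ax*tg[0]/1e3+ay*tg[1]/1e3; u=g-L; D=np.linalg.norm(u); u/=D; psi=np.degrees(np.arctan2(u[1],u[0]))
    print(nm,"psi",psi,"start",np.array(L)-u*(off+.012),"end tcp",g-u*off,"lid goal",g,"dist",D)
    go(*(np.array(L)-u*(off+.012)),.07,psi)
```

```text
lid_0 0.67 [ 0.426 -0.391 -0.002] [253, 154]
pan_in 0.71 [ 0.411 -0.365  0.004] [281, 197]
A psi -103.1592697481012 start [0.47287869 0.0029759 ] end tcp [ 0.38991479 -0.35187699] lid goal [ 0.383768 -0.378168] dist 0.35242226099950047
t 4.88 now [ 0.4313 -0.3464  0.0397] psi -94.2 w 0.026 F [ 0.1 -0.2 -0.4]
shift cm [-35.14  -1.62  -3.05] turn [-0.1 -0.   9. ]
B psi -91.77788163338126 start [0.43810138 0.12048291] end tcp [ 0.42425109 -0.32572731] lid goal [ 0.423522 -0.349216] dist 0.4344251271968509
t 4.88 now [ 0.4313 -0.3464  0.0397] psi -94.2 w 0.026 F [ 0.1 -0.2 -0.4]
shift cm [-46.61   2.7   -3.06] turn [-0.1 -0.  -2.4]
```

move_arm(rows=[{"translation": [-3,0,-2],"rot": [0,0,0],"hand": 0.7},{"translation": [-7,0,-3.5],"rot": [0,0,3],"hand": 0.7},{"translation": [-11,-0.5,-4],"rot": [0,0,6],"hand": 0.7},{"translation": [-15,-0.5,-4],"rot": [0,0,9],"hand": 0.7},{"translation": [-19,-1,-4],"rot": [0,0,9],"hand": 0.7},{"translation": [-23,-1,-4],"rot": [0,0,9],"hand": 0.7},{"translation": [-27,-1.3,-4],"rot": [0,0,9],"hand": 0.7},{"translation": [-31,-1.6,-4],"rot": [0,0,9],"hand": 0.7}])

```text
t: 5.55
eef_pos: [0.4685, -0.037, 0.0784]
ee_rot: [3.142, 0.0, -1.802]
force: [1.9, -0.6, -0.1]
width: 0.0261
gripper_force: 0.0
```

Run:
```python
from h import *
p,T=cam("wrist"); im,d=arm.grab_frame("wrist")
for r in arm.pinpoint("lid_0","wrist")[:4]:
    P=w(T,r["point"]); print(round(r["p"],2),P.round(3),pix(p,T,P))
go(.4729,.003,.019,-103.2)
```

```text
0.62 [ 0.464 -0.038  0.006] [261, 206]
t 5.65 now [ 0.4703 -0.0343  0.0787] psi -102.9 w 0.0264 F [-0.2 -0.7  0.3]
shift cm [-3.69  0.59  5.97] turn [-0.1  0.1  0.3]
```

move_arm(rows=[{"translation": [-2,0.4,0],"rot": [0,0,0],"hand": 0.7},{"translation": [-3.7,0.6,0],"rot": [0,0,0],"hand": 0.7},{"translation": [-3.7,0.6,3],"rot": [0,0,0],"hand": 0.7},{"translation": [-3.7,0.6,5.9],"rot": [0,0,0],"hand": 0.7},{"translation": [-3.2,0.6,5.9],"rot": [0,0,0],"hand": 0.7},{"translation": [-2.5,0.6,5.9],"rot": [0,0,0],"hand": 0.7},{"translation": [-1.5,0.6,5.9],"rot": [0,0,0],"hand": 0.7},{"translation": [0,0.6,5.9],"rot": [0,0,0],"hand": 0.7}])

```text
t: 6.32
eef_pos: [0.464, -0.0385, 0.0209]
ee_rot: [-3.14, 0.001, -1.801]
force: [0.3, -0.4, 0.3]
width: 0.0261
gripper_force: 0.1
```

Run:
```python
from h import *
p,T=cam("wrist"); im,d=arm.grab_frame("wrist")
for r in arm.pinpoint("lid_0","wrist")[:4]:
    P=w(T,r["point"]); print(round(r["p"],2),P.round(3),pix(p,T,P))
go(.390,-.352,.020,-103.2)
```

```text
0.9 [ 0.456 -0.069  0.005] [259, 188]
t 6.42 now [ 0.4629 -0.0399  0.0209] psi -103.4 w 0.026 F [-0.7  0.3 -0.1]
shift cm [32.05 -0.12  0.07] turn [-0.1  0.  -0.2]
```

Lid A is seated and being pushed, with 32 cm to go.

move_arm(rows=[{"translation": [1.2,0,0],"rot": [0,0,0],"hand": 0.7},{"translation": [2.8,0,0],"rot": [0,0,0],"hand": 0.7},{"translation": [4.6,0,0],"rot": [0,0,0],"hand": 0.7},{"translation": [6.4,0,0],"rot": [0,0,0],"hand": 0.7},{"translation": [8.2,0,0],"rot": [0,0,0],"hand": 0.7},{"translation": [10,0,0],"rot": [0,0,0],"hand": 0.7},{"translation": [11.8,0,0],"rot": [0,0,0],"hand": 0.7},{"translation": [13.6,0,0],"rot": [0,0,0],"hand": 0.7}])

```text
t: 7.08
eef_pos: [0.4323, -0.1717, 0.0207]
ee_rot: [-3.14, 0.0, -1.802]
force: [0.2, 0.7, 0.8]
width: 0.0263
gripper_force: 0.2
```

move_arm(rows=[{"translation": [1.6,0,0],"rot": [0,0,0],"hand": 0.7},{"translation": [3.2,0,0],"rot": [0,0,0],"hand": 0.7},{"translation": [4.8,0,0],"rot": [0,0,0],"hand": 0.7},{"translation": [6.4,0,0],"rot": [0,0,0],"hand": 0.7},{"translation": [8,0,0],"rot": [0,0,0],"hand": 0.7},{"translation": [9.4,0,0],"rot": [0,0,0],"hand": 0.7},{"translation": [10.6,0,0],"rot": [0,0,0],"hand": 0.7},{"translation": [11.6,0,0],"rot": [0,0,0],"hand": 0.7}])

```text
t: 7.75
eef_pos: [0.4054, -0.2847, 0.0206]
ee_rot: [-3.14, -0.0, -1.803]
force: [-0.1, 0.6, 0.3]
width: 0.0263
gripper_force: 0.2
```

Run:
```python
from h import *
p,T=cam("wrist"); im,d=arm.grab_frame("wrist"); cv2.imwrite("pics/w4.png",im[:,:,::-1])
for r in arm.pinpoint("lid_0","wrist")[:4]:
    P=w(T,r["point"]); print(round(r["p"],2),P.round(3),pix(p,T,P))
go(.390,-.352,.020,-103.2)
```

```text
0.98 [ 0.427 -0.394 -0.   ] [165, 49]
0.68 [ 0.401 -0.312  0.005] [254, 195]
t 7.85 now [ 0.4054 -0.2847  0.0203] psi -103.3 w 0.0264 F [-0.1 -0.6  0. ]
shift cm [ 6.9  -0.06  0.03] turn [-0.1 -0.  -0.1]
```

View pics/w4.png

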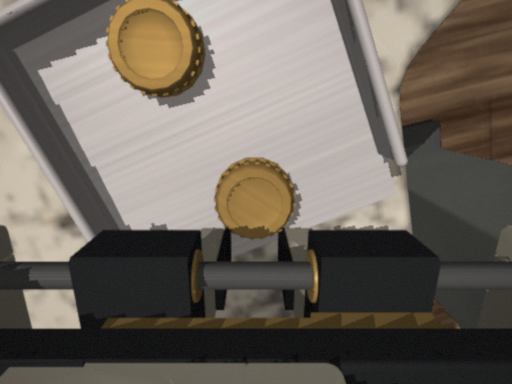

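C is in the pan at (155,48), and A is at (255,195), just crossing the lip. I finish this push and back off.

move_arm(rows=[{"translation": [1.2,0,0],"rot": [0,0,0],"hand": 0.7},{"translation": [2.6,0,0],"rot": [0,0,0],"hand": 0.7},{"translation": [4,0,0],"rot": [0,0,0],"hand": 0.7},{"translation": [5.2,0,0],"rot": [0,0,0],"hand": 0.7},{"translation": [6.2,0,0],"rot": [0,0,0],"hand": 0.7},{"translation": [6.8,0,0],"rot": [0,0,0],"hand": 0.7},{"translation": [6.9,0,0],"rot": [0,0,0],"hand": 0.7},{"translation": [5.5,0,0],"rot": [0,0,0],"hand": 0.7}])

```text
t: 8.52
eef_pos: [0.3929, -0.3379, 0.0196]
ee_rot: [-3.141, -0.0, -1.804]
force: [0.9, 0.1, 0.2]
width: 0.0263
gripper_force: 0.0
```

move_arm(rows=[{"translation": [-1.5,0,-2.5],"rot": [0,0,0],"hand": 0.6},{"translation": [-4,0,-6],"rot": [0,0,0],"hand": 0.6},{"translation": [-8,0,-8],"rot": [0,0,0],"hand": 0.6},{"translation": [-12,0,-8],"rot": [0,0,0],"hand": 0.6},{"translation": [-16,0,-8],"rot": [0,0,0],"hand": 0.6},{"translation": [-20,0,-8],"rot": [0,0,0],"hand": 0.6},{"translation": [-24,0,-8],"rot": [0,0,0],"hand": 0.6},{"translation": [-28,0,-8],"rot": [0,0,0],"hand": 0.6}])

```text
t: 9.18
eef_pos: [0.457, -0.0618, 0.1]
ee_rot: [-3.141, 0.001, -1.802]
force: [0.6, -0.3, -0.2]
width: 0.0353
gripper_force: 0.0
```

Run:
```python
from h import *
for n in ["scene","wrist"]:
  p,T=cam(n); im,d=arm.grab_frame(n); cv2.imwrite(f"pics/{n}5.png",im[:,:,::-1])
  for r in arm.pinpoint("lid_0",n)[:6]:
    P=w(T,r["point"]); print(n,round(r["p"],2),P.round(3),pix(p,T,P))
go(.437,.085,.10,-94)
```

```text
scene 0.79 [ 0.439  0.086 -0.003] [175, 165]
scene 0.78 [ 0.383 -0.38   0.005] [329, 318]
scene 0.7 [ 0.423 -0.394  0.004] [350, 307]
scene 0.66 [ 0.521 -0.216  0.   ] [307, 219]
wrist 0.75 [ 0.525 -0.21  -0.   ] [121, 22]
t 9.38 now [ 0.4572 -0.0626  0.0996] psi -103.0 w 0.0351 F [-0.  -0.4  0.1]
shift cm [-13.93   5.3   -0.04] turn [ 0.  0. -9.]
```

View pics/scene5.png

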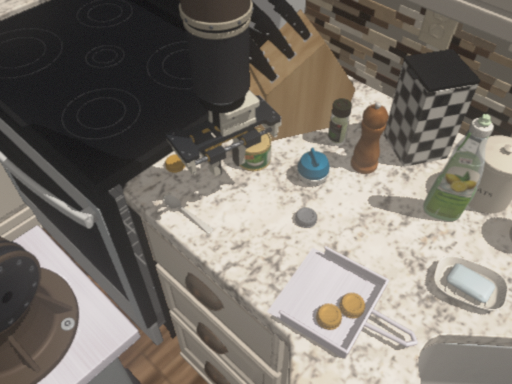

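Both lids are in the pan, at (329,317) and (352,305), and the bystanders haven't moved. B is next.

move_arm(rows=[{"translation": [-3.5,1.2,0],"rot": [0,0,-4],"hand": 0.61},{"translation": [-7,2.4,0],"rot": [0,0,-8],"hand": 0.61},{"translation": [-10.5,3.6,0],"rot": [0,0,-11],"hand": 0.61},{"translation": [-14,4.9,0],"rot": [0,0,-11],"hand": 0.61},{"translation": [-16.8,5.8,0.5],"rot": [0,0,-11],"hand": 0.61},{"translation": [-16.8,5.8,1.5],"rot": [0,0,-11],"hand": 0.61},{"translation": [-16.8,5.8,2],"rot": [0,0,-11],"hand": 0.61}])

```text
t: 9.97
eef_pos: [0.4387, 0.1127, 0.0788]
ee_rot: [3.141, -0.0, -1.609]
force: [-0.4, 0.3, -0.1]
width: 0.0344
gripper_force: 0.0
```

Run:
```python
from h import *
n="wrist"; p,T=cam(n); im,d=arm.grab_frame(n); cv2.imwrite(f"pics/{n}6.png",im[:,:,::-1])
for r in arm.pinpoint("lid_0",n)[:6]:
    P=w(T,r["point"]); print(n,round(r["p"],2),P.round(3),pix(p,T,P))
go(.438,.113,.019,-92)
```

```text
wrist 0.83 [ 0.444  0.082 -0.004] [248, 166]
t 10.07 now [0.4383 0.111  0.0786] psi -92.3 w 0.0339 F [-0.4 -1.6 -0.1]
shift cm [-0.21  0.02  5.96] turn [ 0.1 -0.1 -0.3]
```

View pics/wrist6.png

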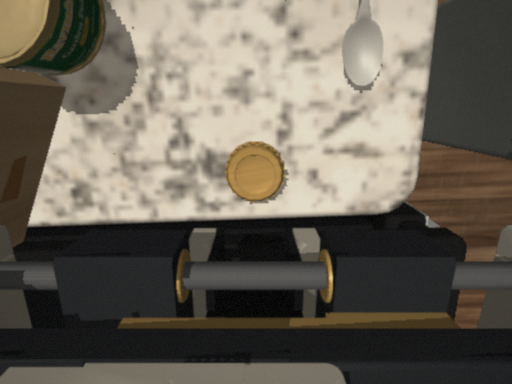

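The lid is at (254,171), centred between the fingers. The knife block (x<65) is to the side and the spoon is at (362,50). I descend and push.

move_arm(rows=[{"translation": [-0.1,0,2],"rot": [0,0,0],"hand": 0.61},{"translation": [-0.1,0,4],"rot": [0,0,0],"hand": 0.61},{"translation": [-0.1,0,5.8],"rot": [0,0,0],"hand": 0.61},{"translation": [-0.1,0,5.8],"rot": [0,0,0],"hand": 0.61},{"translation": [0.3,0,5.8],"rot": [0,0,0],"hand": 0.61},{"translation": [0.9,0,5.8],"rot": [0,0,0],"hand": 0.61},{"translation": [1.8,0,5.8],"rot": [0,0,0],"hand": 0.61},{"translation": [3,0,5.8],"rot": [0,0,0],"hand": 0.61}])

```text
t: 10.73
eef_pos: [0.4387, 0.0821, 0.0226]
ee_rot: [-3.14, 0.001, -1.61]
force: [0.4, 1.1, -0.3]
width: 0.0341
gripper_force: 0.1
```

Run:
```python
from h import *
n="wrist"; p,T=cam(n); im,d=arm.grab_frame(n); cv2.imwrite(f"pics/{n}7.png",im[:,:,::-1])
for r in arm.pinpoint("lid_0",n)[:6]:
    P=w(T,r["point"]); print(n,round(r["p"],2),P.round(3),pix(p,T,P))
go(.424,-.325,.020,-92)
```

```text
wrist 0.85 [ 0.444  0.058 -0.003] [246, 196]
t 10.83 now [0.4377 0.0808 0.0222] psi -92.3 w 0.0341 F [ 0.6 -0.3  0.3]
shift cm [40.6  -0.29  0.2 ] turn [-0.   0.  -0.3]
```

View pics/wrist7.png

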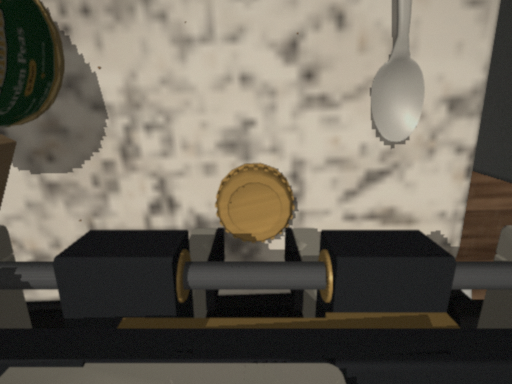

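B is seated at (256,203), with the spoon clear on the right at (398,95). I push on.

move_arm(rows=[{"translation": [1.2,0,0.2],"rot": [0,0,0],"hand": 0.61},{"translation": [2.8,0,0.2],"rot": [0,0,0],"hand": 0.61},{"translation": [4.6,0,0.2],"rot": [0,0,0],"hand": 0.61},{"translation": [6.4,0,0.2],"rot": [0,0,0],"hand": 0.61},{"translation": [8.2,0,0.2],"rot": [0,0,0],"hand": 0.61},{"translation": [10,-0.1,0.2],"rot": [0,0,0],"hand": 0.61},{"translation": [11.8,-0.1,0.2],"rot": [0,0,0],"hand": 0.61},{"translation": [13.6,-0.1,0.2],"rot": [0,0,0],"hand": 0.61}])

```text
t: 11.5
eef_pos: [0.4337, -0.0546, 0.0199]
ee_rot: [-3.141, 0.0, -1.61]
force: [0.8, 0.6, 1.2]
width: 0.0342
gripper_force: 0.5
```

move_arm(rows=[{"translation": [1.8,0,0],"rot": [0,0,0],"hand": 0.61},{"translation": [3.6,0,0],"rot": [0,0,0],"hand": 0.61},{"translation": [5.4,0,0],"rot": [0,0,0],"hand": 0.61},{"translation": [7.2,0,0],"rot": [0,0,0],"hand": 0.61},{"translation": [9,0,0],"rot": [0,0,0],"hand": 0.61},{"translation": [10.8,0,0],"rot": [0,0,0],"hand": 0.61},{"translation": [12.4,-0.1,0],"rot": [0,0,0],"hand": 0.61},{"translation": [14,-0.1,0],"rot": [0,0,0],"hand": 0.61}])

```text
t: 12.17
eef_pos: [0.429, -0.1946, 0.0198]
ee_rot: [-3.141, -0.0, -1.61]
force: [0.2, 0.1, 0.5]
width: 0.0342
gripper_force: 0.4
```

Run:
```python
from h import *
n="wrist"; p,T=cam(n); im,d=arm.grab_frame(n); cv2.imwrite(f"pics/{n}8.png",im[:,:,::-1])
for r in arm.pinpoint("lid_0",n)[:6]:
    P=w(T,r["point"]); print(n,round(r["p"],2),P.round(3),pix(p,T,P))
go(.4235,-.323,.020,-92)
```

```text
wrist 0.82 [ 0.522 -0.212  0.   ] [95, 217]
wrist 0.8 [ 0.435 -0.218  0.002] [245, 202]
t 12.27 now [ 0.4288 -0.1951  0.0196] psi -92.4 w 0.0343 F [ 0.9  0.5 -0.7]
shift cm [12.8   0.   -0.03] turn [-0.  -0.  -0.4]
```

move_arm(rows=[{"translation": [1.5,0,0],"rot": [0,0,0],"hand": 0.61},{"translation": [3.2,0,0],"rot": [0,0,0],"hand": 0.61},{"translation": [5,0,0],"rot": [0,0,0],"hand": 0.61},{"translation": [6.8,0,0],"rot": [0,0,0],"hand": 0.61},{"translation": [8.4,0,0],"rot": [0,0,0],"hand": 0.61},{"translation": [10,0,0],"rot": [0,0,0],"hand": 0.61},{"translation": [11.3,0,0],"rot": [0,0,0],"hand": 0.61},{"translation": [12.3,0,0],"rot": [0,0,0],"hand": 0.61}])

```text
t: 12.93
eef_pos: [0.4241, -0.3169, 0.0196]
ee_rot: [-3.141, 0.0, -1.61]
force: [0.4, 1.0, 1.1]
width: 0.034
gripper_force: 0.3
```

move_arm(rows=[{"translation": [0.4,0,0],"rot": [0,0,0],"hand": 0.61},{"translation": [0.6,0,0],"rot": [0,0,0],"hand": 0.61},{"translation": [0.6,0,0],"rot": [0,0,0],"hand": 0.61},{"translation": [-0.5,0,0],"rot": [0,0,0],"hand": 0.61},{"translation": [-2,0,-2],"rot": [0,0,0],"hand": 0.61},{"translation": [-4,0,-5],"rot": [0,0,0],"hand": 0.61},{"translation": [-7,0,-8],"rot": [0,0,0],"hand": 0.61},{"translation": [-10,0,-11],"rot": [0,0,0],"hand": 0.61}])

```text
t: 13.6
eef_pos: [0.4275, -0.2155, 0.1292]
ee_rot: [3.14, 0.0, -1.61]
force: [0.7, -0.3, 0.9]
width: 0.0344
gripper_force: 0.0
```

move_arm(rows=[{"translation": [-3,0,-2],"rot": [0,0,0],"hand": 0.61},{"translation": [-6,0,-4],"rot": [0,0,0],"hand": 0.61},{"translation": [-9,0,-5],"rot": [0,0,0],"hand": 0.61},{"translation": [-9,0,-5],"rot": [0,0,0],"hand": 0.61}])

```text
t: 13.93
eef_pos: [0.433, -0.1231, 0.1813]
ee_rot: [-3.136, 0.001, -1.606]
force: [0.9, -0.3, -0.3]
width: 0.0342
gripper_force: 0.0
```

Run:
```python
from h import *
pi=np.array([.414,-.365]); ax=np.array([.165,-.986]); ay=np.array([.986,.165])
for n in ["scene","top"]:
  p,T=cam(n); im,d=arm.grab_frame(n); cv2.imwrite(f"pics/{n}9.png",im[:,:,::-1])
  for l in ["lid_0","food_tin","timer","teaspoon","pan_in"]:
   for r in arm.pinpoint(l,n)[:6]:
    P=w(T,r["point"]); q=P[:2]-pi; print(n,l,round(r["p"],2),P.round(3),pix(p,T,P),"pan",(q@ax*1e3).round(),(q@ay*1e3).round())
go(.42,-.1,.2,-92)
```

```text
scene lid_0 0.94 [ 0.424 -0.344  0.   ] [327, 290] pan -19.0 14.0
scene lid_0 0.91 [ 0.518 -0.218  0.002] [307, 219] pan -128.0 127.0
scene lid_0 0.83 [ 0.385 -0.379  0.008] [330, 316] pan 9.0 -31.0
scene lid_0 0.58 [ 0.422 -0.395  0.003] [350, 308] pan 31.0 3.0
scene food_tin 0.77 [ 0.567 -0.027  0.001] [254, 159] pan -308.0 207.0
scene timer 0.79 [ 0.618 -0.154 -0.   ] [314, 176] pan -174.0 236.0
scene teaspoon 0.94 [ 0.362 -0.04  -0.002] [187, 217] pan -329.0 2.0
scene pan_in 0.94 [ 0.413 -0.366  0.005] [334, 301] pan 1.0 -1.0
top lid_0 0.81 [ 0.424 -0.389  0.001] [363, 212] pan 26.0 6.0
top lid_0 0.74 [ 0.385 -0.377 -0.001] [358, 228] pan 7.0 -31.0
top lid_0 0.64 [ 0.514 -0.211  0.   ] [287, 175] pan -135.0 124.0
top lid_0 0.59 [ 0.423 -0.346 -0.001] [345, 213] pan -17.0 12.0
top food_tin 0.96 [ 0.568 -0.026  0.001] [209, 155] pan -309.0 208.0
top timer 0.7 [ 0.621 -0.148  0.002] [260, 132] pan -180.0 240.0
top pan_in 0.7 [ 0.414 -0.365  0.003] [353, 216] pan 0.0 0.0
t 14.53 now [ 0.4316 -0.1279  0.1782] psi -92.3 w 0.0346 F [ 0.5 -0.9 -0.3]
shift cm [-2.74  1.28 -2.18] turn [ 0.  -0.  -0.3]
```

View pics/scene9.png

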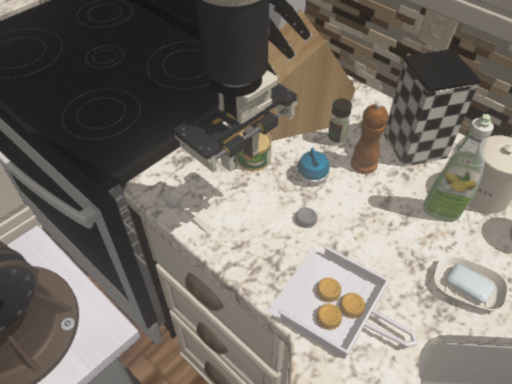

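All three lids lie flat on the pan floor, at (329,289), (352,305) and (329,316), with pan x of about -18, +28 and +8 mm, so all beyond -38 mm. The tin, timer, spoon and grey lid haven't moved, and the arm is clear of the pan.

```bash
python3 -c "
from station import arm
print(arm.job_done())"
```

```text
the job is handed in; nothing more can be done
None
```

All three brass lids were pushed into the crumb pan and lie flat and wholly on its floor, the tin, timer, teaspoon and grey look-alike are where they were, the arm is clear of the pan, and the job was handed in at about 14.5 s of the 64 s allowed.

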